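# Pack the amplifier spares into their foam trays

### The arm

A 7-joint arm with a two-finger parallel gripper is mounted at the origin on the work surface. World frame = base frame: x ahead of the robot, y to its left, z up, the work surface at z = 0. Lengths are in m, angles in rad, forces in N, time in s.
With the tool pointing down it reaches from about 0.425 to 0.925 m from the base axis. Payload 6.8 kg.
Tool frame: the origin (TCP) lies on the front face of the gripper's body, between the roots of the fingers; the fingertips stand 73 mm ahead of it and the grasp point (between the pads) lies 54 mm ahead of it (tcp_to_tips is the distance from the TCP to the fingertips, in m); z points along the fingers, x is the direction in which the jaws open and shut, and the axes are right-handed (so a half turn about z gives the same grasp; the last joint's range is limited). The gripper opens to 85 mm and grips with 20 to 120 N. Pads are 22 mm wide; open, the fingers measure 114 mm over their backs; the gripper's body (76 mm by 85 mm) begins 54 mm behind the grasp point. The pads swing forward as they close: fully open they stand 13 mm farther back than shut.
Start: joints at [-1.385, 0.477, 0.022, 1.555, -0.011, 1.109, -0.083], TCP at [0.195, 0.646, 0.304] pointing down, gripper open.
Joint ranges: [-2.96, 2.96], [-0.34, 2.1], [-1.41, 1.46], [0.24, 2.44], [-1.37, 4.51], [0.17, 1.92], [-2.96, 2.96]. Speed limits (rad/s): [2.39, 2.39, 3.14, 3.14, 3.14, 3.14, 3.14].

### API

Orientations are given as a unit quaternion [w, x, y, z].
In Python, from station import get_obs, read_camera, hand_in, look_for, silhouettes, tcp_to_tips gives the robot as it stands. The module is installed in compiled form; this text tells all that it offers.
- The arm moves only by the tool apply_moves, never from a script. Its argument "moves" is a list of rows, each a list of 3 entries, a list of its own where there are three numbers: the shift along the tool's x, y, z in units of 25 mm (1.0 is 25 mm), then the turn, a rotation vector about the tool's x, y, z in units of 10 degrees (1.0 is 10 degrees), then the gripper's target within -1 to 1 (fully open at 1, half-way at 0, shut at -1). In form: [[[dx, dy, dz], [rx, ry, rz], jaw], ...]. A call has 1 to 20 rows; each row is the pose to reach, as a shift and turn from the pose commanded when the call began, along the tool's axes at that moment; what a row does not reach only later rows make up. A row lasts 1/8 s, in which the tool goes at most 62.5 mm and 10.7 degrees, less where a joint would pass 70% of its speed; a pose out of reach is approached as far as the arm can. A call with a gripper value outside its range is refused whole. The fingers move at their own pace and stop on an object; "force" is the grip in N (left out, the last holds). Time passes only in rows, so rows that repeat a pose let the fingers close. It gives the time, the measured TCP pose, the force and the opening at its end, in the units of the state.
- get_obs(): the state, without advancing time (a new reading comes with each control period).
- read_camera(name): name is "scene" or "side" or "wrist"; returns a dict with "color" (384x512x3 uint8, red, green, blue), "mtx" (3x3 intrinsics, pixels), "k1" (the pictures are not rectified: a ray, as slopes to the right and down, at radius r is drawn at 1 + k1 r^2 times it, then the intrinsics apply), "eye" and "rotation" of the camera in the world; the wrist camera has in their place "hand_eye" (4x4, takes a point from camera to tool coordinates, whose origin is the TCP and whose axes are the tool frame's). Camera axes: x right, y up, looking along -z (the intrinsics and any distortion apply to the point x, -y, -z); pixel columns grow to the right and rows downward; lengths in m; the calibration is good to about 2 mm. A picture is of the moment at which its call begins: read the wrist's pose just before it. There is no depth.
- hand_in(): hands the job in, once; it reports no verdict.
Trained networks look in the newest picture that a camera, given by its name, has taken for a name from the list of things; names that differ only in an ending like _2 or _b are one class to them, and where a whole thing is asked for, a point or a joint stands for the part that bears it (a point fixed in the world has none). Each returns a list of dicts, best first, with "conf" (0 to 1); they miss things now and then, are a little off and sometimes report something else, mostly with a low value. They report only what shows in the picture. A call takes as long as a camera call.
- look_for(camera, query): "pixel" ([row, column] in pixels, amid what is visible of it).
- silhouettes(camera, query): "mask" (384x512 bool, what is visible of it) and "pixel" ([row, column] in pixels, amid what is visible of it).
The state is a dict: "t": time; "q": joint angles; "joint_vel": joint speeds; "joint_torque": joint torques, N m; "eef_pos": TCP position; "tool_rot": TCP orientation; "contact_force": force on the tool from outside, world axes, zero at the start; "torque": the same for the moment, N m; "gripper_width": opening from 0.0 (shut) to 1.0 (fully open).
Only numpy, scipy, OpenCV 4.12 (cv2) and the standard library are available. Lean on these libraries where they do the work, as an engineer would, in place of code of your own. Each camera call takes 0.05 s, during which the arm holds its last target.

### The job

Pack the four amplifier spares for dispatch: put the transformer, the capacitor, the heatsink and the circuit board each upright into the foam tray whose cut-out was made for it, right down on the pink foam. Set each one down gently rather than dropping it, and leave the solder reel and the flux bottle where they stand.

Things in the scene. Friction and masses are not known exactly. Their poses are not given: they have to be found in the camera images.
- transformer: Ring-shaped (toroidal) mains transformer lying flat: amber-yellow drum 62 mm across and 34 mm high, wound with copper-brown wire, black centre with a brass insert on top. About 0.34 kg. Origin at the centre of its underside, z up; which way it is turned does not matter.
- capacitor: Large capacitor standing upright: dark blue cylinder 36 mm across and 60 mm high, silver band near the top, black top with two small steel terminals (3 mm higher). About 0.09 kg. Origin at the centre of its underside, z up; which way it is turned does not matter.
- heatsink: Black finned aluminium heatsink, 40 (x) by 100 (y) by 40 mm high, with thin upright fins on both sides of a central web; gripped across its 40 mm width the fin edges are as firm as a solid block. About 0.22 kg. Origin at the centre of its underside; y along its length, z up; the same after a half turn.
- board: Green circuit board 60 (x) by 80 (y) mm standing on four brass pillars 8 mm high, board top 10 mm above its foot. In its middle a silver metal screening can 30 (x) by 50 (y) mm, from 10 to 38 mm above the foot: lift it by the can. Small parts around the can rise 4 mm above the board. About 0.12 kg. Origin under the board's centre at the level of the pillars' feet; y along the long side, z up; the same after a half turn.
- tray_transformer: Packing tray fixed on the bench: black shell 104 (x) by 140 (y) mm, 20 mm high, filled with charcoal foam that has one large round cut-out 78 mm across in its middle, 10 mm deep, its floor of bright pink foam 10 mm above the bench. Open on top. Origin at the middle of the tray's underside, on the bench, straight under the middle of the cut-out; y along the tray's long side, z up. For the transformer.
- tray_capacitor: Packing tray fixed on the bench: black shell 104 (x) by 140 (y) mm, 20 mm high, filled with charcoal foam that has one small round cut-out 52 mm across in its middle, 10 mm deep, its floor of bright pink foam 10 mm above the bench. Open on top. Origin at the middle of the tray's underside, on the bench, straight under the middle of the cut-out; y along the tray's long side, z up. For the capacitor.
- tray_heatsink: Packing tray fixed on the bench: black shell 104 (x) by 140 (y) mm, 20 mm high, filled with charcoal foam that has one long narrow rectangular cut-out 56 (x) by 116 (y) mm in its middle, 10 mm deep, its floor of bright pink foam 10 mm above the bench. Open on top. Origin at the middle of the tray's underside, on the bench, straight under the middle of the cut-out; y along the tray's long side, z up. For the heatsink.
- tray_board: Packing tray fixed on the bench: black shell 104 (x) by 140 (y) mm, 20 mm high, filled with charcoal foam that has one broad rectangular cut-out 76 (x) by 96 (y) mm in its middle, 10 mm deep, its floor of bright pink foam 10 mm above the bench. Open on top. Origin at the middle of the tray's underside, on the bench, straight under the middle of the cut-out; y along the tray's long side, z up. For the circuit board.
- solder_reel: Bystander: grey plastic reel of silver solder standing on its flange, 58 mm across and 42 mm high. Origin at the centre of its underside.
- flux_bottle: Bystander: small amber bottle with a black cap, 44 mm across and 85 mm high. Origin at the centre of its underside.

How it is judged:
At the end, for the whole second after the job is handed in: All four spares upright (0.1 rad) in the cut-outs of their own trays, within 13 mm of the centre, down on the pink floor (foot under 14 mm above the bench), heatsink and board lengthwise along the cut-out (0.3 rad), released and at rest (horizontal distance between transformer and tray_transformer below 0.013 m and z of transformer in the frame of tray_transformer below 0.014 m and angle between each of transformer, capacitor, heatsink, board's own z axis and vertical below 0.1 rad and linear speed of each of transformer, capacitor, heatsink, board below 0.02 m/s and contact force between each of transformer, capacitor, heatsink, board and the fingers below 0.1 N and horizontal distance between capacitor and tray_capacitor below 0.013 m and z of capacitor in the frame of tray_capacitor below 0.014 m and horizontal distance between heatsink and tray_heatsink below 0.013 m and z of heatsink in the frame of tray_heatsink below 0.014 m and angle between the y axis of heatsink and the y axis of tray_heatsink, either way round below 0.3 rad and horizontal distance between board and tray_board below 0.013 m and z of board in the frame of tray_board below 0.014 m and angle between the y axis of board and the y axis of tray_board, either way round below 0.3 rad); the robot touches nothing.
It fails at once if a spare is dropped from more than about 3 cm, or thrown (faster than 0.8 m/s out of the fingers) ((linear speed of transformer above 0.8 m/s and contact force between transformer and the fingers below 0.05 N) or (linear speed of capacitor above 0.8 m/s and contact force between capacitor and the fingers below 0.05 N) or (linear speed of heatsink above 0.8 m/s and contact force between heatsink and the fingers below 0.05 N) or (linear speed of board above 0.8 m/s and contact force between board and the fingers below 0.05 N)).
It fails at once if the solder reel is moved more than 15 mm or tipped (distance of solder_reel from where it was at the start of the episode above 0.015 m or angle between solder_reel's own z axis and vertical above 0.2 rad).
It fails at once if the flux bottle is moved more than 15 mm or tipped (distance of flux_bottle from where it was at the start of the episode above 0.015 m or angle between flux_bottle's own z axis and vertical above 0.2 rad).
It also fails if it takes over 99 s, if anything falls off the work surface, if the arm or the gripper's body presses on something with over 40 N, if the wrist force passes 120 N, or if a joint passes its speed limit or range.

## Working session

There is one attempt and no reset: what is moved stays moved. The work goes in short steps, Python scripts to look and compute and a tool call to move; the robot and the scene stay as the last step left them, time stands still between calls to the robot, and variables do not carry over. Pictures are saved under pics/ and viewed, and the job is handed in when it is done.

Besides the shell and the picture viewer there is one more tool, called after ">>>" as a command line: name --argument value ..., lists and objects as JSON in quotes. apply_moves: Moves the arm, as the interface text tells. Its arguments: {"type":"object","properties":{"moves":{"type":"array"},"force":{"type":"number"}},"required":["moves"]}

```bash
mkdir -p pics; ls; python3 - <<'E'
from station import *
import cv2
o=get_obs();print(o)
for n in ["scene","side","wrist"]:
    c=read_camera(n)
    cv2.imwrite(f"pics/{n}0.png",c["color"][:,:,::-1])
    print(n,{k:v for k,v in c.items() if k!="color"})
print(tcp_to_tips)
E
```

```text
pics
{'t': 0.0, 'q': array([-1.38508505,  0.47779891,  0.02234063,  1.55646388, -0.01152055,
        1.10928684, -0.08310894]), 'joint_vel': array([ 1.33676688e-03, -1.28976351e-03, -5.28059139e-04, -1.50394063e-03,
        4.87481749e-05,  8.25346092e-04, -4.41135911e-04]), 'joint_torque': array([-5.07923196e-04, -5.96461165e+01,  1.60768982e+00, -2.81174773e+01,
        1.24348266e-02,  9.54397634e-03, -6.79383930e-06]), 'eef_pos': array([0.1953486 , 0.64563054, 0.30292115]), 'tool_rot': array([ 5.91358086e-04,  8.02994000e-01,  5.95986408e-01, -6.97590089e-04]), 'contact_force': array([ 0.0327717 , -0.28307255, -0.22677182]), 'torque': array([0.02078031, 0.03266652, 0.03873857]), 'gripper_width': 0.9965944241926831}
scene {'mtx': array([[378.85636164,   0.        , 252.55525196],
       [  0.        , 378.85636164, 191.29229393],
       [  0.        ,   0.        ,   1.        ]]), 'k1': -0.10571221802548784, 'eye': array([0.93608748, 0.40496992, 0.85147512]), 'rotation': array([0.38192992, 0.1129401 , 0.27656562, 0.87457734])}
side {'mtx': array([[388.71584119,   0.        , 259.23030436],
       [  0.        , 388.71584119, 194.20845177],
       [  0.        ,   0.        ,   1.        ]]), 'k1': -0.08417988430766248, 'eye': array([ 0.49703136, -0.80821915,  0.80673713]), 'rotation': array([ 0.91624354,  0.40030118,  0.00111644, -0.01598432])}
wrist {'mtx': array([[316.61515839,   0.        , 251.76837881],
       [  0.        , 316.61515839, 199.07853001],
       [  0.        ,   0.        ,   1.        ]]), 'k1': -0.08261308715535065, 'hand_eye': array([[ 9.99999762e-01, -2.69553752e-04, -6.35089115e-04,
         1.21888382e-03],
       [-4.34544093e-04, -9.61066967e-01, -2.76315210e-01,
        -6.95117331e-02],
       [-5.35881368e-04,  2.76315421e-01, -9.61066856e-01,
        -6.95974635e-02],
       [ 0.00000000e+00,  0.00000000e+00,  0.00000000e+00,
         1.00000000e+00]])}
0.0726
```

View pics/scene0.png

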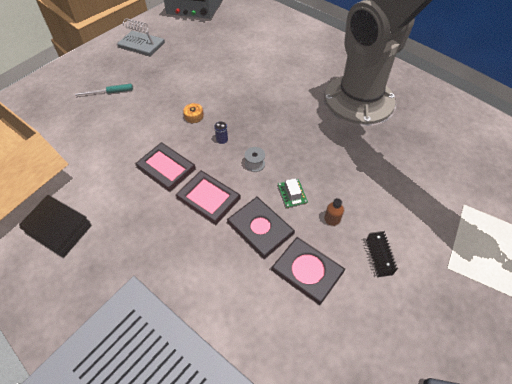

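View pics/side0.png

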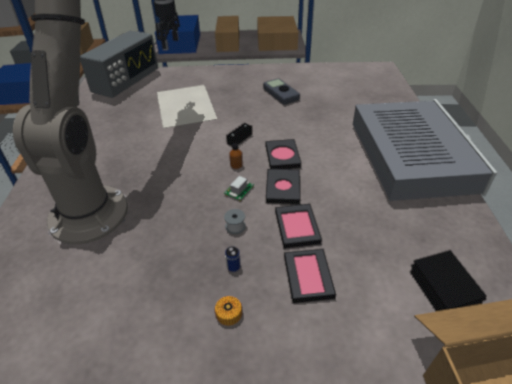

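View pics/wrist0.png

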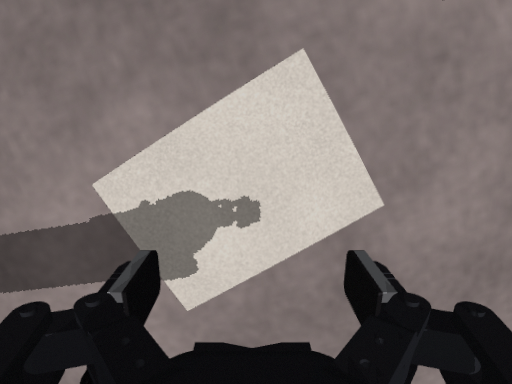

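```bash
cat > h.py <<'E'
from station import *
import numpy as np, cv2
from scipy.spatial.transform import Rotation as R
def Q(q): return R.from_quat([q[1],q[2],q[3],q[0]])
def pose(c,o=None):
    if "eye" in c: return np.array(c["eye"]),Q(c["rotation"]).as_matrix()
    T=np.array(c["hand_eye"]);Rt=Q(o["tool_rot"]).as_matrix()
    return o["eef_pos"]+Rt@T[:3,3],Rt@T[:3,:3]
def project(c,P,o=None):
    e,M=pose(c,o);p=(np.atleast_2d(P)-e)@M
    x=p[:,0]/-p[:,2];y=-p[:,1]/-p[:,2];r2=x*x+y*y;s=1+c["k1"]*r2
    K=c["mtx"];return np.stack([K[0,0]*x*s+K[0,2],K[1,1]*y*s+K[1,2]],1)  # col,row
def back(c,uv,z,o=None):
    K=np.array(c["mtx"]);uv=np.atleast_2d(np.array(uv,float))
    n=cv2.undistortPointsIter(uv.reshape(-1,1,2),K,np.array([c["k1"],0,0,0.]),None,None,(3,50,1e-10)).reshape(-1,2)
    e,M=pose(c,o);d=np.stack([n[:,0],-n[:,1],-np.ones(len(n))],1)@M.T
    return e+d*((z-e[2])/d[:,2])[:,None]
def top(c,z,x0,x1,y0,y1,mm=1.,o=None):
    # rows: x decreasing downward ; cols: y decreasing rightwards
    xs=np.arange(x1,x0,-mm/1000);ys=np.arange(y1,y0,-mm/1000)
    X,Y=np.meshgrid(xs,ys,indexing="ij")
    uv=project(c,np.stack([X.ravel(),Y.ravel(),np.full(X.size,z)],1),o).astype(np.float32).reshape(*X.shape,2)
    return cv2.remap(c["color"],uv[...,0],uv[...,1],cv2.INTER_LINEAR)
E
python3 - <<'E'
from h import *
names="transformer capacitor heatsink board tray_transformer tray_capacitor tray_heatsink tray_board solder_reel flux_bottle".split()
hz=dict(transformer=.017,capacitor=.03,heatsink=.02,board=.02,solder_reel=.021,flux_bottle=.042)
cs={n:read_camera(n) for n in("scene","side")}
for q in names:
  for n in cs:
    for d in silhouettes(n,q)[:2]:
        p=d["pixel"];print(q,n,round(d["conf"],2),np.round(p),d["mask"].sum(),back(cs[n],[p[1],p[0]],hz.get(q,.015))[0].round(4))
for n in cs:
    cv2.imwrite(f"pics/top_{n}.png",top(cs[n],.01,.3,.85,-.4,.4)[:,:,::-1])
# pink
for n in cs:
    im=cs[n]["color"].astype(int);m=((im[...,0]-im[...,1]>60)&(im[...,2]-im[...,1]>15)).astype(np.uint8)
    k,l,s,c=cv2.connectedComponentsWithStats(m)
    for i in range(1,k):
        if s[i,4]>80:
            cn=max(cv2.findContours((l==i).astype(np.uint8),cv2.RETR_EXTERNAL,cv2.CHAIN_APPROX_NONE)[0],key=len).reshape(-1,2)
            w=back(cs[n],cn,.01);print(n,c[i],(cv2.minAreaRect((w[:,:2]*1000).astype(np.float32))))
E
```

```text
transformer scene 0.86 [113. 197.] 316 [ 0.419  -0.3346  0.017 ]
transformer side 0.66 [309. 232.] 673 [ 0.4369 -0.3395  0.017 ]
capacitor scene 0.64 [134. 217.] 241 [ 0.4475 -0.2096  0.03  ]
capacitor side 0.87 [261. 231.] 336 [ 0.4327 -0.2124  0.03  ]
heatsink scene 0.94 [252. 383.] 921 [0.4402 0.3586 0.02  ]
heatsink side 0.88 [135. 244.] 355 [0.4635 0.3564 0.02  ]
board scene 0.96 [192. 290.] 545 [0.4553 0.0768 0.02  ]
board side 0.78 [189. 242.] 382 [0.4565 0.068  0.02  ]
tray_transformer scene 0.78 [271. 308.] 2580 [0.5988 0.2518 0.015 ]
tray_transformer side 0.66 [261. 231.] 324 [ 0.4301 -0.2009  0.015 ]
tray_transformer side 0.62 [155. 281.] 910 [0.5886 0.2372 0.015 ]
tray_capacitor scene 0.91 [230. 261.] 2152 [0.5914 0.0952 0.015 ]
tray_capacitor side 0.61 [185. 286.] 1270 [0.5928 0.0826 0.015 ]
tray_heatsink scene 0.56 [168. 166.] 1627 [ 0.6262 -0.2353  0.015 ]
tray_heatsink side 0.62 [275. 310.] 2225 [ 0.6265 -0.2499  0.015 ]
tray_board scene 0.78 [194. 208.] 2016 [ 0.6051 -0.0821  0.015 ]
tray_board scene 0.72 [134. 222.] 262 [ 0.4303 -0.2117  0.015 ]
tray_board side 0.85
[... 799 characters left out ...]
180664), 42.578853607177734)
scene [307.65807327 268.95115332] ((592.6422119140625, 247.11476135253906), (71.56204223632812, 74.46502685546875), 42.287723541259766)
side [282.39690722 152.9742268 ] ((594.8262939453125, 255.2821807861328), (56.72203063964844, 71.79020690917969), 87.31993865966797)
side [282.84466019 184.66019417] ((584.3477172851562, 90.74349975585938), (37.36289596557617, 43.539730072021484), 87.41969299316406)
side [297.13085622 224.41033926] ((611.6069946289062, -74.41947937011719), (73.70958709716797, 88.66816711425781), 6.215730667114258)
side [308.49875312 274.40399002] ((622.9694213867188, -241.85260009765625), (54.38322067260742, 110.4782485961914), 4.033142566680908)
```

View pics/top_scene.png

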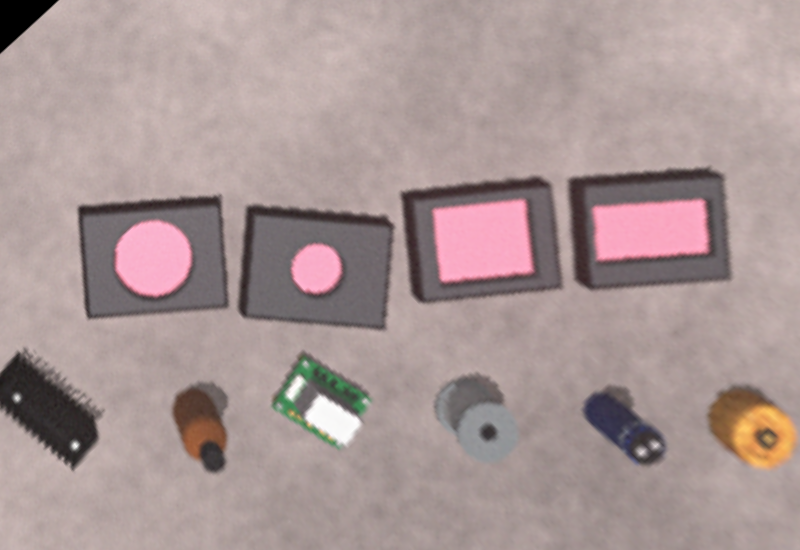

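View pics/top_side.png

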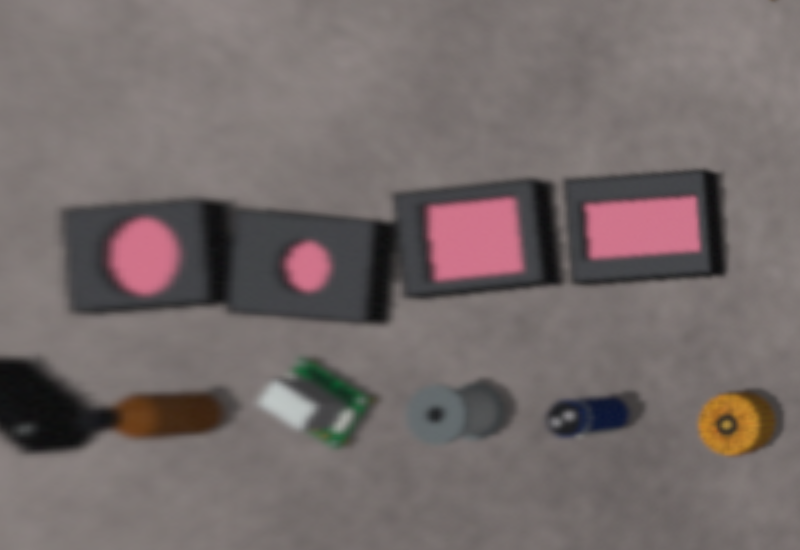

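```bash
cat >> h.py <<'E'
def plan(P,yaw,o=None):
    o=o or get_obs();Rt=Q(o["tool_rot"])
    a=np.radians(yaw);x=np.array([np.cos(a),np.sin(a),0]);z=np.array([0,0,-1.]);y=np.cross(z,x)
    Rg=R.from_matrix(np.stack([x,y,z],1))
    d=Rt.inv().apply(np.array(P)-o["eef_pos"])/.025
    r=(Rt.inv()*Rg).as_rotvec(degrees=True)/10
    print("t",round(o["t"],2),"pos",o["eef_pos"].round(4),"q7",o["q"][6].round(2),"shift",d.round(2),"rot",r.round(3),"rows>=",int(np.ceil(max(np.linalg.norm(d)/2.5,np.linalg.norm(r)/1.07))))
E
python3 -c "
from h import *
plan([.46,.2,.33],90)"
```

```text
t 1.25 pos [0.1955 0.6461 0.3039] q7 -0.08 shift [-14.02  15.29  -1.04] rot [-0.000e+00 -1.000e-03 -1.683e+00] rows>= 9
```

>>> apply_moves --moves '[[[-2.8,3.1,-0.2],[0,0,-0.34],1],[[-2.8,3.1,-0.2],[0,0,-0.34],1],[[-5.6,6.2,-0.4],[0,0,-0.7],1],[[-5.6,6.2,-0.4],[0,0,-0.7],1],[[-8.4,9.2,-0.6],[0,0,-1],1],[[-8.4,9.2,-0.6],[0,0,-1],1],[[-11.2,12.2,-0.8],[0,0,-1.35],1],[[-11.2,12.2,-0.8],[0,0,-1.35],1],[[-14,15.3,-1],[0,0,-1.68],1],[[-14,15.3,-1],[0,0,-1.68],1],[[-14,15.3,-1],[0,0,-1.68],1],[[-14,15.3,-1],[0,0,-1.68],1]]' --force 60

```text
t: 2.75
eef_pos: [0.4599, 0.201, 0.3289]
tool_rot: [-0.0, 0.707, 0.707, 0.0]
contact_force: [-0.3, 0.3, 1.0]
gripper_width: 1.001
```

```bash
cat > look.py <<'E'
from h import *
import sys
o=get_obs();c=read_camera("wrist");np.set_printoptions(suppress=True)
print(o["t"],o["eef_pos"],o["q"].round(2))
cv2.imwrite(f"pics/w_{sys.argv[1]}.png",c["color"][:,:,::-1])
import pickle;pickle.dump((o,c),open(f"w_{sys.argv[1]}.pkl","wb"))
im=c["color"].astype(int);m=((im[...,0]-im[...,1]>60)&(im[...,2]-im[...,1]>15)).astype(np.uint8)
k,l,s,cc=cv2.connectedComponentsWithStats(m)
for i in range(1,k):
    if s[i,4]>300:
        cn=max(cv2.findContours((l==i).astype(np.uint8),cv2.RETR_EXTERNAL,cv2.CHAIN_APPROX_NONE)[0],key=len).reshape(-1,2)
        w=back(c,cn,.01,o);print("pink",cc[i],(cv2.minAreaRect((w[:,:2]*1000).astype(np.float32))))
x,y=o["eef_pos"][:2]
cv2.imwrite(f"pics/wt_{sys.argv[1]}.png",top(c,float(sys.argv[2]),x-.12,x+.3,y-.3,y+.3,1,o)[:,:,::-1])
print("top: row0 x=",x+.3,"col0 y=",y+.3)
E
python3 look.py a 0.02
```

```text
2.75 [0.45988173 0.20098007 0.3289227 ] [-0.72  0.16  0.21  1.94 -0.04  1.04  1.08]
pink [287.44747802 264.82693198] ((596.4537963867188, 251.3597869873047), (74.73125457763672, 75.29106903076172), 59.23611068725586)
pink [169.78244275 258.13486005] ((585.7845458984375, 90.79125213623047), (48.29833221435547, 41.70427703857422), 13.486649513244629)
pink [ 55.61235119 273.49553571] ((614.3711547851562, -78.8876953125), (73.67596435546875, 91.41191101074219), 6.22484016418457)
top: row0 x= 0.7598817316652295 col0 y= 0.5009800743600307
```

View pics/w_a.png

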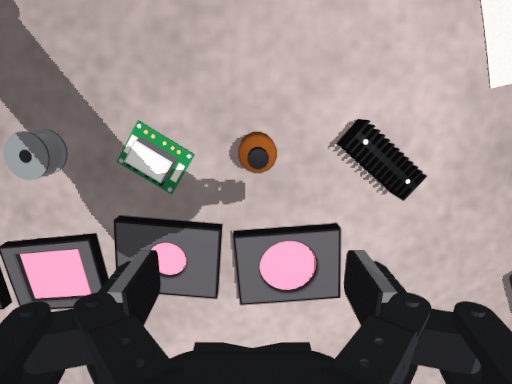

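View pics/wt_a.png

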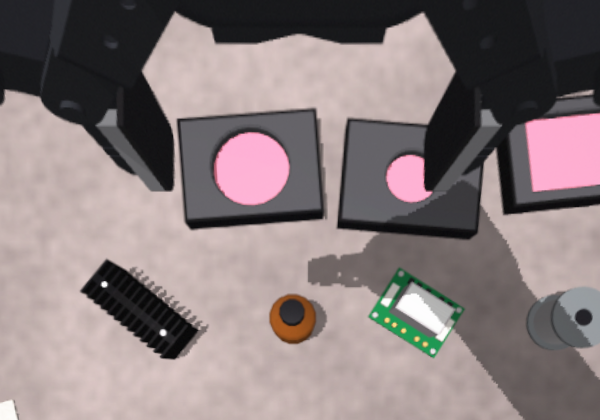

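```bash
python3 - <<'E'
from h import *
import pickle
o,c=pickle.load(open("w_a.pkl","rb"))
def big(m):
    k,l,s,cc=cv2.connectedComponentsWithStats(m.astype(np.uint8));i=1+s[1:,4].argmax();return (l==i).astype(np.uint8)
t=top(c,.04,.38,.56,.27,.46,.5,o);cv2.imwrite("pics/hs.png",cv2.resize(t,None,fx=1.5,fy=1.5)[:,:,::-1])
g=t.max(2)<45; m=cv2.morphologyEx(big(g),cv2.MORPH_CLOSE,np.ones((9,9)))
pts=np.argwhere(m>0);w=np.c_[560-.5*pts[:,0],460-.5*pts[:,1]].astype(np.float32)
print("hs",cv2.minAreaRect(w))
white=big(t.min(2)>170);
k,l,s,cc=cv2.connectedComponentsWithStats((t.min(2)>150).astype(np.uint8))
for i in range(1,k):
    if 20<s[i,4]<400: print("dot",s[i,4],560-.5*cc[i][1],460-.5*cc[i][0])
t=top(c,.010,.38,.56,0,.16,.5,o);cv2.imwrite("pics/bd.png",cv2.resize(t,None,fx=1.5,fy=1.5)[:,:,::-1])
a=t.astype(int);g=(a[...,1]-a[...,0]>25)&(a[...,1]-a[...,2]>15)
m=cv2.morphologyEx(big(g),cv2.MORPH_CLOSE,np.ones((31,31)))
pts=np.argwhere(m>0);w=np.c_[560-.5*pts[:,0],160-.5*pts[:,1]].astype(np.float32)
print("bd",cv2.minAreaRect(w))
for n in["heatsink","board","flux_bottle","solder_reel","tray_transformer","tray_capacitor"]:
    for d in silhouettes("wrist",n)[:1]:
        p=d["pixel"];print(n,d["conf"],p,back(c,[p[1],p[0]],.03,o).round(3))
E
```

```text
hs ((446.6061706542969, 353.2360534667969), (109.34164428710938, 41.63882064819336), 50.52754211425781)
dot 46 558.195652173913 271.52173913043475
dot 102 471.48039215686276 386.7647058823529
dot 121 425.694214876033 331.1487603305785
bd ((448.9613952636719, 81.8138656616211), (80.58844757080078, 60.608211517333984), 57.7243537902832)
heatsink 0.78 [156.7, 381.5] [[0.444 0.356 0.03 ]]
board 0.78 [155.0, 154.7] [[0.443 0.088 0.03 ]]
flux_bottle 0.71 [149.3, 255.7] [[0.437 0.207 0.03 ]]
solder_reel 0.9 [153.0, 35.4] [[ 0.438 -0.06   0.03 ]]
tray_transformer 0.86 [262.8, 286.7] [[0.582 0.248 0.03 ]]
tray_capacitor 0.97 [245.7, 175.9] [[0.558 0.106 0.03 ]]
```

View pics/hs.png

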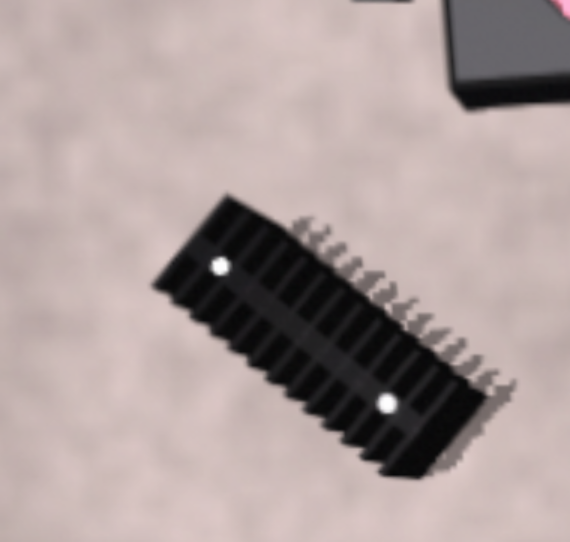

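View pics/bd.png

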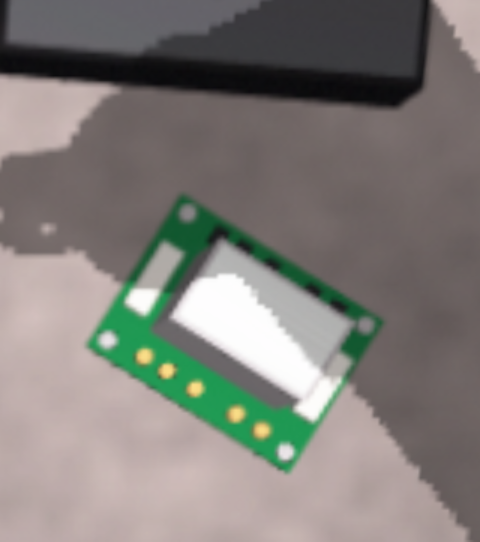

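```bash
python3 -c "
from h import *
plan([.4486,.359,.19],-39.5)"
```

```text
t 3.1 pos [0.4599 0.201  0.3288] q7 1.08 shift [ 6.32 -0.45  5.55] rot [-1.0000e-03  1.0000e-03  1.2954e+01] rows>= 13
```

>>> apply_moves --moves '[[[1,-0.1,0.8],[0,0,1],1],[[2,-0.2,1.6],[0,0,2],1],[[3,-0.3,2.4],[0,0,3],1],[[4,-0.4,3.2],[0,0,4],1],[[5,-0.4,4],[0,0,5],1],[[6,-0.45,4.8],[0,0,6],1],[[6.32,-0.45,5.55],[0,0,7],1],[[6.32,-0.45,5.55],[0,0,8],1],[[6.32,-0.45,5.55],[0,0,9],1],[[6.32,-0.45,5.55],[0,0,10],1],[[6.32,-0.45,5.55],[0,0,11],1],[[6.32,-0.45,5.55],[0,0,12],1],[[6.32,-0.45,5.55],[0,0,12.95],1],[[6.32,-0.45,5.55],[0,0,12.95],1],[[6.32,-0.45,5.55],[0,0,12.95],1]]'

```text
t: 4.97
eef_pos: [0.4489, 0.3586, 0.1901]
tool_rot: [0.0, 0.942, -0.336, -0.0]
contact_force: [0.1, 0.0, 0.2]
gripper_width: 1.003
```

```bash
python3 look.py b 0.04;  python3 -c "
from h import *
plan([.4486,.359,.086],-39.5)"
```

```text
4.975 [0.44887484 0.35856807 0.19008742] [-1.23  0.51  0.59  1.93 -0.38  0.81 -1.12]
pink [467.61754386 187.26241921] ((596.8502197265625, 249.29820251464844), (74.66394805908203, 73.9750747680664), 71.77629089355469)
top: row0 x= 0.7488748381500456 col0 y= 0.6585680682172623
t 5.03 pos [0.449  0.3585 0.1901] q7 -1.12 shift [-0.02 -0.01  4.17] rot [-0.     0.001  0.013] rows>= 2
```

View pics/w_b.png

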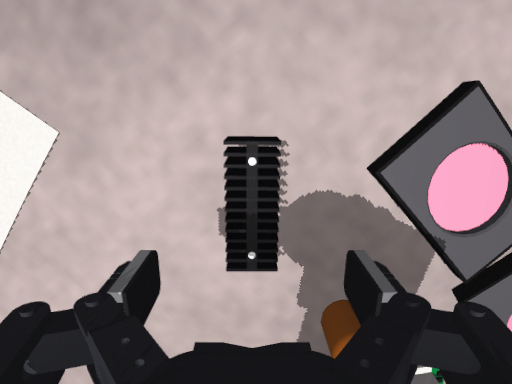

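```bash
python3 -c "
from h import *
import pickle
o,c=pickle.load(open('w_b.pkl','rb'))
print(back(c,[[252,161],[251.5,255]],.04,o).round(4))"
```

```text
[[0.472  0.3864 0.04  ]
 [0.426  0.3308 0.04  ]]
```

>>> apply_moves --moves '[[[0,0,1],[0,0,0],1],[[0,0,2],[0,0,0],1],[[0,0,3],[0,0,0],1],[[0,0,3.7],[0,0,0],1],[[0,0,4.15],[0,0,0],1],[[0,0,4.15],[0,0,0],1],[[0,0,4.15],[0,0,0],-1],[[0,0,4.15],[0,0,0],-1],[[0,0,4.15],[0,0,0],-1],[[0,0,4.15],[0,0,0],-1],[[0,0,4.15],[0,0,0],-1],[[0,0,4.15],[0,0,0],-1],[[0,0,4.15],[0,0,0],-1],[[0,0,4.15],[0,0,0],-1]]' --force 60

```text
t: 6.78
eef_pos: [0.4495, 0.3587, 0.0872]
tool_rot: [-0.001, 0.941, -0.338, 0.0]
contact_force: [-1.1, -0.1, 6.0]
gripper_width: 0.459
```

>>> apply_moves --moves '[[[0,0,-0.5],[0,0,0],-1],[[0,0,-1.5],[0,0,0],-1],[[0,0,-2.7],[0,0,0],-1],[[0,0,-4],[0,0,0],-1],[[0,0,-5.2],[0,0,0],-1],[[0,0,-6.4],[0,0,0],-1],[[0,0,-7.2],[0,0,0],-1],[[0,0,-7.2],[0,0,0],-1]]'

```text
t: 7.78
eef_pos: [0.4495, 0.3586, 0.268]
tool_rot: [-0.002, 0.941, -0.338, 0.0]
contact_force: [-0.9, 0.0, -1.1]
gripper_width: 0.457
```

```bash
python3 -c "
from h import *
print(get_obs()['contact_force'],get_obs()['gripper_width'])
plan([.622,-.10,.265],4.2)"
```

```text
[-0.91754073  0.04707896 -1.05800472] 0.4573921671044371
t 7.78 pos [0.4495 0.3586 0.268 ] q7 -1.18 shift [17.    9.75  0.09] rot [-0.017 -0.006 -4.374] rows>= 8
```

>>> apply_moves --moves '[[[0.7,0.4,0],[0,0,-0.2],-1],[[2.1,1.2,0],[0,0,-0.6],-1],[[3.7,2.1,0],[0,0,-1],-1],[[5.3,3,0],[0,0,-1.4],-1],[[6.9,3.95,0],[0,0,-1.8],-1],[[8.5,4.9,0],[0,0,-2.2],-1],[[10.1,5.8,0],[0,0,-2.6],-1],[[11.7,6.7,0],[0,0,-3],-1],[[13.3,7.6,0],[0,0,-3.4],-1],[[14.9,8.5,0],[0,0,-3.8],-1],[[16.2,9.3,0],[0,0,-4.1],-1],[[17,9.75,0],[0,0,-4.37],-1],[[17,9.75,0],[0,0,-4.37],-1],[[17,9.75,0],[0,0,-4.37],-1]]'

```text
t: 9.52
eef_pos: [0.6211, -0.0991, 0.2653]
tool_rot: [-0.0, 0.999, 0.036, -0.001]
contact_force: [0.6, 0.2, -1.5]
gripper_width: 0.454
```

```bash
python3 look.py c 0.02
```

```text
9.525 [ 0.62109173 -0.09907896  0.26534213] [-0.34  0.49  0.55  1.74 -0.3   1.    0.39]
top: row0 x= 0.9210917255227447 col0 y= 0.20092104131544608
```

View pics/w_c.png

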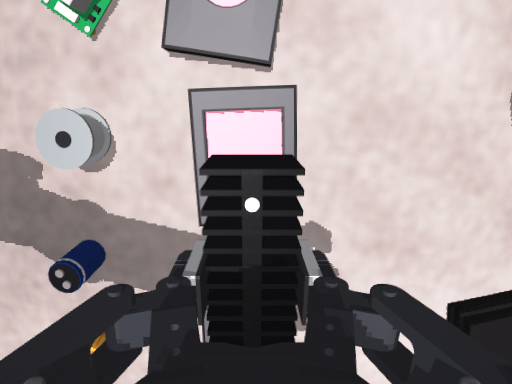

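>>> apply_moves --moves '[[[0,0.8,0],[0,0,0],-1],[[0,2.4,0],[0,0,0],-1],[[0,4.2,0],[0,0,0],-1],[[0,6,0],[0,0,0],-1],[[0,7.6,0],[0,0,0],-1],[[0,8.8,0],[0,0,0],-1],[[0,9.3,0],[0,0,0],-1],[[0,9.3,0],[0,0,0],-1],[[0,9.3,0],[0,0,0],-1]]'

```text
t: 10.7
eef_pos: [0.6391, -0.3302, 0.2662]
tool_rot: [-0.001, 0.999, 0.037, 0.0]
contact_force: [-0.0, 0.3, -3.0]
gripper_width: 0.46
```

```bash
python3 look.py d 0.02
```

```text
10.7 [ 0.63910139 -0.33023322  0.26616341] [ 0.04  0.64  0.55  1.5  -0.36  1.11  0.74]
top: row0 x= 0.9391013942874189 col0 y= -0.030233215268105518
```

View pics/w_d.png

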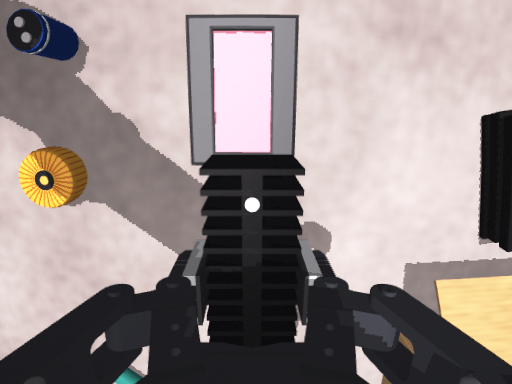

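```bash
python3 - <<'E'
from h import *
import pickle
o,c=pickle.load(open('w_d.pkl','rb'))
print(back(c,[[213,30.5],[272,30.5],[271,153],[215.5,153]],.01,o).round(4), back(c,[[213,30.5],[272,30.5],[271,153],[215.5,153]],.01,o).mean(0))
print(back(c,[[187,15.5],[298,15.5],[192,164],[294,155]],.02,o).round(4))
im=c["color"].astype(int);s=im[...,0]-im[...,1]
m=((s>22)&(im[...,0]>200)&(im[...,2]>im[...,1]+5)).astype(np.uint8);m[:,:190]=0;m[:,300:]=0;m[160:]=0
k,l,st,cc=cv2.connectedComponentsWithStats(m);i=1+st[1:,4].argmax();print(st[i],cc[i])
cn=max(cv2.findContours((l==i).astype(np.uint8),cv2.RETR_EXTERNAL,cv2.CHAIN_APPROX_NONE)[0],key=len).reshape(-1,2)
print(cv2.minAreaRect((back(c,cn,.01,o)[:,:2]*1000).astype(np.float32)))
E
```

```text
[[ 0.5926 -0.1888  0.01  ]
 [ 0.6485 -0.1847  0.01  ]
 [ 0.6579 -0.3015  0.01  ]
 [ 0.6009 -0.3058  0.01  ]] [ 0.62495036 -0.24520357  0.01      ]
[[ 0.5693 -0.1793  0.02  ]
 [ 0.6707 -0.172   0.02  ]
 [ 0.5787 -0.3172  0.02  ]
 [ 0.6803 -0.3004  0.02  ]]
[ 213   31   59  121 2771] [246.99242151 118.46553591]
((624.286376953125, -244.47640991210938), (56.5233268737793, 114.75418853759766), 4.142726898193359)
```

```bash
python3 -c "
from h import *
plan([.6243,-.245,.0975],4.15)"
```

```text
t 10.75 pos [ 0.6392 -0.3301  0.2662] q7 0.74 shift [-0.34 -3.43  6.75] rot [-0.007 -0.001  0.015] rows>= 4
```

>>> apply_moves --moves '[[[-0.1,-0.8,0],[0,0,0],-1],[[-0.2,-2,0.5],[0,0,0],-1],[[-0.3,-3,1.5],[0,0,0],-1],[[-0.34,-3.43,2.8],[0,0,0],-1],[[-0.34,-3.43,4.2],[0,0,0],-1],[[-0.34,-3.43,5.4],[0,0,0],-1],[[-0.34,-3.43,6.2],[0,0,0],-1],[[-0.34,-3.43,6.5],[0,0,0],-1],[[-0.34,-3.43,6.7],[0,0,0],-1],[[-0.34,-3.43,6.7],[0,0,0],-1]]'

```text
t: 12.0
eef_pos: [0.6242, -0.2473, 0.0995]
tool_rot: [0.0, 0.999, 0.036, 0.0]
contact_force: [-0.5, -1.7, -2.4]
gripper_width: 0.453
```

>>> apply_moves --moves '[[[0,-0.04,0.04],[0,0,0],-1],[[0,-0.04,0.08],[0,0,0],-1],[[0,-0.04,0.08],[0,0,0],-1]]'

```text
t: 12.38
eef_pos: [0.6241, -0.2462, 0.0973]
tool_rot: [0.0, 0.999, 0.036, 0.0]
contact_force: [-0.5, -0.2, 0.3]
gripper_width: 0.456
```

>>> apply_moves --moves '[[[0,0,0],[0,0,0],0.1],[[0,0,0],[0,0,0],0.3],[[0,0,0],[0,0,0],0.6],[[0,0,0],[0,0,0],0.8],[[0,0,-0.5],[0,0,0],0.9],[[0,0,-1.5],[0,0,0],1],[[0,0,-3],[0,0,0],1],[[0,0,-5],[0,0,0],1],[[0,0,-7],[0,0,0],1],[[0,0,-7.5],[0,0,0],1]]'

```text
t: 13.62
eef_pos: [0.6249, -0.2474, 0.2894]
tool_rot: [0.001, 0.999, 0.036, 0.003]
contact_force: [0.1, -0.3, -0.3]
gripper_width: 0.999
```

```bash
python3 look.py e 0.02; python3 - <<'E'
from h import *
c=read_camera("side");cv2.imwrite("pics/side1.png",cv2.resize(c["color"][100:330,180:380],None,fx=3,fy=2.6)[:,:,::-1])
plan([.43,-.20,.30],90)
E
```

```text
13.625 [ 0.62493329 -0.24736609  0.28936818] [-0.11  0.53  0.58  1.61 -0.32  1.08  0.62]
pink [232.37744035 164.31670282] ((620.6651611328125, -244.28753662109375), (50.48286819458008, 115.89707946777344), 2.883373498916626)
pink [267.90766208 168.18074656] ((627.5654907226562, -244.80401611328125), (49.90522003173828, 113.84355926513672), 5.15386962890625)
top: row0 x= 0.9249332887885189 col0 y= 0.05263391387571981
t 13.72 pos [ 0.6243 -0.2466  0.2867] q7 0.62 shift [-7.61 -2.42 -0.56] rot [ 0.02  -0.012 -8.584] rows>= 9
```

View pics/w_e.png

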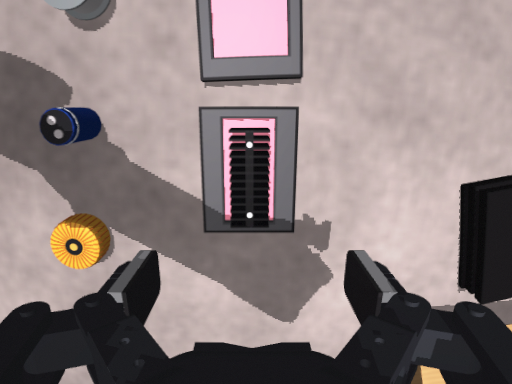

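View pics/side1.png

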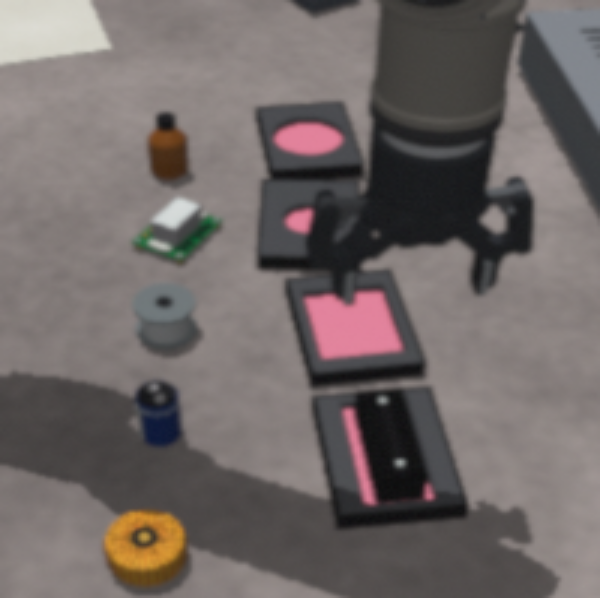

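```bash
python3 - <<'E'
from h import *
import pickle
o,c=pickle.load(open('w_e.pkl','rb'))
d=back(c,[[249.5,145],[250,215.5]],.05,o);print("hs",d.round(4),d.mean(0))
print("tf",back(c,[74,246.5],.034,o)); print("cap",back(c,[55,126.5],.062,o))
im=c["color"].astype(int)
m=((im[...,0]-im[...,2]>90)&(im[...,1]-im[...,2]>40)).astype(np.uint8);ys,xs=np.nonzero(m);print(len(xs),xs.mean(),ys.mean(),xs.min(),xs.max(),ys.min(),ys.max())
for z,u in((.034,0),):
    t=top(c,.034,.36,.5,-.42,-.26,.25,o);cv2.imwrite("pics/tf.png",t[:,:,::-1])
t=top(c,.06,.36,.5,-.28,-.14,.25,o);cv2.imwrite("pics/cp.png",t[:,:,::-1])
E
```

```text
hs [[ 0.6227 -0.2111  0.05  ]
 [ 0.6283 -0.2831  0.05  ]] [ 0.62553862 -0.24709271  0.05      ]
tf [[ 0.42984075 -0.34100023  0.034     ]]
cap [[ 0.43757249 -0.20375124  0.062     ]]
2095 136.32983293556086 265.98281622911696 50 511 221 383
```

View pics/tf.png

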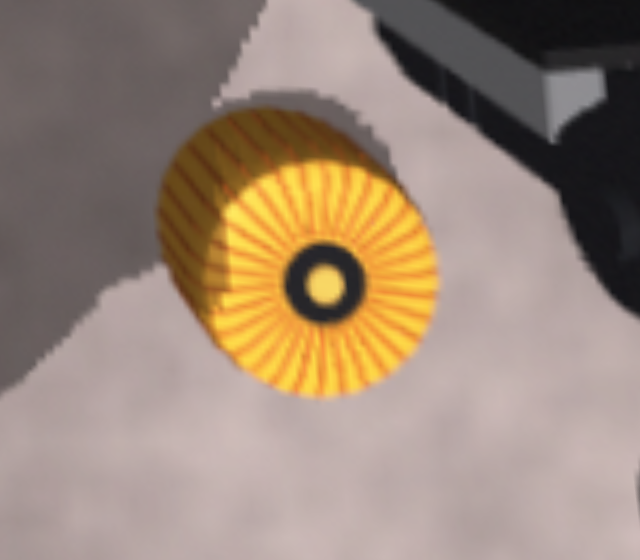

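View pics/cp.png

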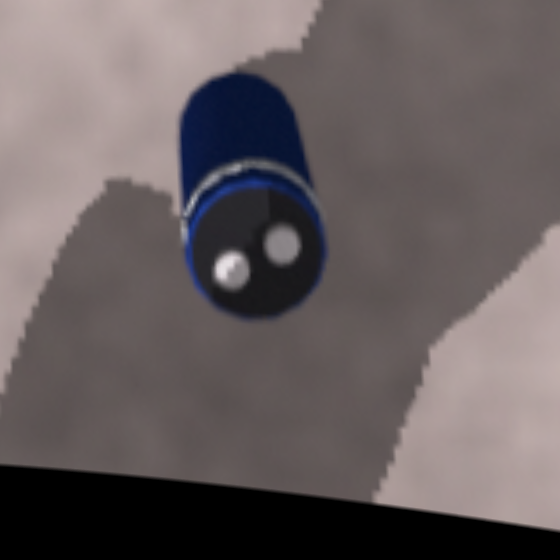

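```bash
python3 - <<'E'
from h import *
plan([.4305,-.341,.18],4.15)
plan([.4305,-.341,.081],4.15)
E
```

```text
t 13.72 pos [ 0.6243 -0.2466  0.2867] q7 0.62 shift [-8.02  3.2   4.24] rot [ 0.006 -0.02   0.001] rows>= 4
t 13.72 pos [ 0.6243 -0.2466  0.2867] q7 0.62 shift [-8.03  3.19  8.2 ] rot [ 0.006 -0.02   0.001] rows>= 5
```

>>> apply_moves --moves '[[[-0.8,0.3,0.2],[0,0,0],1],[[-2.5,1,0.8],[0,0,0],1],[[-4.3,1.7,1.7],[0,0,0],1],[[-6,2.4,2.8],[0,0,0],1],[[-7.4,3,3.7],[0,0,0],1],[[-8,3.2,4.2],[0,0,0],1],[[-8,3.2,4.2],[0,0,0],1],[[-8,3.2,4.2],[0,0,0],1]]'

```text
t: 14.72
eef_pos: [0.4321, -0.3398, 0.1797]
tool_rot: [0.0, 0.999, 0.037, 0.001]
contact_force: [1.3, 0.2, 0.5]
gripper_width: 1.001
```

```bash
python3 look.py f 0.02; python3 - <<'E'
from h import *
plan([.4305,-.341,.081],4.15)
E
```

```text
14.725 [ 0.43209262 -0.33983349  0.17972382] [ 0.13  0.48  0.55  1.99 -0.36  0.76  0.96]
pink [490.01724138  97.82665424] ((612.3206176757812, -245.07977294921875), (23.351863861083984, 115.09705352783203), 4.92900276184082)
top: row0 x= 0.7320926216789686 col0 y= -0.039833488802836936
t 14.78 pos [ 0.4322 -0.3399  0.1799] q7 0.96 shift [-0.08  0.04  3.96] rot [ 0.003 -0.009  0.016] rows>= 2
```

View pics/w_f.png

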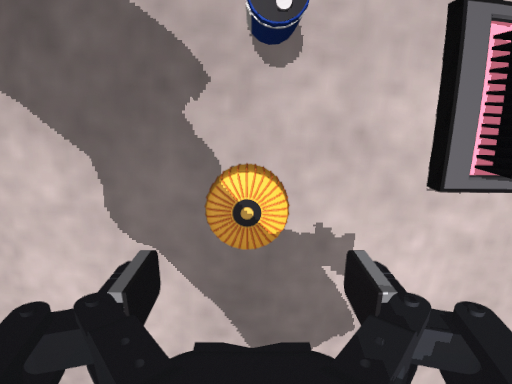

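```bash
python3 - <<'E'
from h import *
import pickle
o,c=pickle.load(open('w_f.pkl','rb'))
p=back(c,[247.5,212.5],.034,o)[0];print(p);plan([p[0],p[1],.081],4.15)
E
```

```text
[ 0.43040482 -0.34073007  0.034     ]
t 14.78 pos [ 0.4322 -0.3399  0.1799] q7 0.96 shift [-0.08  0.03  3.96] rot [ 0.003 -0.009  0.016] rows>= 2
```

>>> apply_moves --moves '[[[-0.05,0.03,0.8],[0,0,0],1],[[-0.08,0.03,1.8],[0,0,0],1],[[-0.08,0.03,2.8],[0,0,0],1],[[-0.08,0.03,3.5],[0,0,0],1],[[-0.08,0.03,3.96],[0,0,0],1],[[-0.08,0.03,3.96],[0,0,0],1],[[-0.08,0.03,3.96],[0,0,0],-1],[[-0.08,0.03,3.96],[0,0,0],-1],[[-0.08,0.03,3.96],[0,0,0],-1],[[-0.08,0.03,3.96],[0,0,0],-1],[[-0.08,0.03,3.96],[0,0,0],-1],[[-0.08,0.03,3.96],[0,0,0],-1]]' --force 70

```text
t: 16.27
eef_pos: [0.4287, -0.3418, 0.0817]
tool_rot: [0.0, 0.999, 0.036, 0.001]
contact_force: [-0.9, 1.4, 7.1]
gripper_width: 0.702
```

>>> apply_moves --moves '[[[0,0,-0.5],[0,0,0],-1],[[0,0,-1.5],[0,0,0],-1],[[0,0,-2.8],[0,0,0],-1],[[0,0,-4.2],[0,0,0],-1],[[0,0,-5.4],[0,0,0],-1],[[0,0,-6.2],[0,0,0],-1],[[0,0,-6.2],[0,0,0],-1]]'

```text
t: 17.15
eef_pos: [0.4286, -0.3418, 0.2372]
tool_rot: [0.001, 0.999, 0.036, 0.002]
contact_force: [0.4, 0.2, -3.2]
gripper_width: 0.71
```

```bash
python3 - <<'E'
from h import *
print(get_obs()["gripper_width"])
plan([.5962,.2505,.235],4.15)
E
```

```text
0.7104902711056311
t 17.15 pos [ 0.4286 -0.3418  0.2372] q7 0.91 shift [  8.4  -23.14   0.08] rot [ 0.008 -0.018  0.001] rows>= 10
```

>>> apply_moves --moves '[[[0.3,-0.8,0],[0,0,0],-1],[[0.9,-2.4,0],[0,0,0],-1],[[1.5,-4.2,0],[0,0,0],-1],[[2.2,-6.1,0],[0,0,0],-1],[[2.9,-8,0],[0,0,0],-1],[[3.6,-9.9,0],[0,0,0],-1],[[4.3,-11.8,0],[0,0,0],-1],[[5,-13.7,0],[0,0,0],-1],[[5.7,-15.6,0],[0,0,0],-1],[[6.4,-17.5,0],[0,0,0],-1],[[7.1,-19.4,0],[0,0,0],-1],[[7.7,-21.2,0],[0,0,0],-1],[[8.2,-22.5,0],[0,0,0],-1],[[8.4,-23.1,0],[0,0,0],-1],[[8.4,-23.1,0],[0,0,0],-1],[[8.4,-23.1,0],[0,0,0],-1]]'

```text
t: 19.15
eef_pos: [0.5956, 0.2473, 0.2352]
tool_rot: [0.001, 0.999, 0.035, -0.0]
contact_force: [0.9, -0.6, -3.0]
gripper_width: 0.7
```

```bash
python3 look.py g 0.02; python3 - <<'E'
from h import *
plan([.5962,.2505,.0925],4.15)
E
```

```text
19.15 [0.5955586  0.24734197 0.23516942] [-0.83  0.53  0.47  1.72 -0.28  0.96 -0.18]
pink [251.37176781 172.82691293] ((595.14306640625, 259.15460205078125), (77.54727935791016, 58.32201385498047), 4.970952987670898)
top: row0 x= 0.8955586034396896 col0 y= 0.5473419668022802
t 19.2 pos [0.5957 0.2473 0.2354] q7 -0.18 shift [ 0.03 -0.13  5.71] rot [ 0.006  0.003 -0.015] rows>= 3
```

View pics/w_g.png

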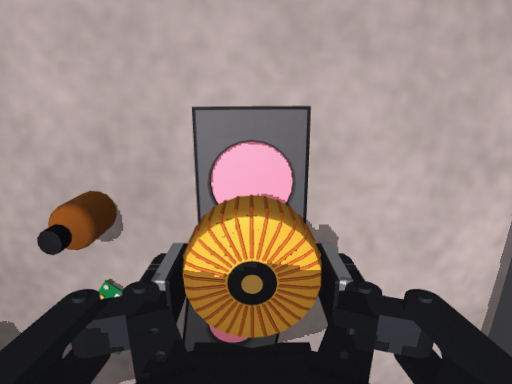

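```bash
python3 - <<'E'
from h import *
import pickle
o,c=pickle.load(open('w_g.pkl','rb'))
p=back(c,[252,283.5],.1875,o)[0];print(p,p-o["eef_pos"])
E
```

```text
[0.59676004 0.24793061 0.1875    ] [ 0.00120144  0.00058864 -0.04766942]
```

>>> apply_moves --moves '[[[0,-0.09,0.8],[0,0,0],-1],[[0,-0.09,2],[0,0,0],-1],[[0,-0.09,3.3],[0,0,0],-1],[[0,-0.09,4.4],[0,0,0],-1],[[0,-0.09,5.1],[0,0,0],-1],[[0,-0.09,5.4],[0,0,0],-1],[[0,-0.09,5.6],[0,0,0],-1],[[0,-0.09,5.7],[0,0,0],-1],[[0,-0.09,5.7],[0,0,0],-1]]'

```text
t: 20.32
eef_pos: [0.5958, 0.2523, 0.0934]
tool_rot: [-0.0, 0.999, 0.036, 0.0]
contact_force: [-0.7, 0.5, -3.6]
gripper_width: 0.698
```

>>> apply_moves --moves '[[[0,0.08,0.03],[0,0,0],-1],[[0,0.08,0.06],[0,0,0],-1],[[0,0.08,0.06],[0,0,0],-1]]'

```text
t: 20.7
eef_pos: [0.5959, 0.2498, 0.0918]
tool_rot: [0.0, 0.999, 0.036, 0.0]
contact_force: [-1.3, 0.2, 0.5]
gripper_width: 0.702
```

Contact has been made (force rose by 4 N); release and retreat.

>>> apply_moves --moves '[[[0,0,0],[0,0,0],0.5],[[0,0,0],[0,0,0],0.7],[[0,0,0],[0,0,0],1],[[0,0,0],[0,0,0],1],[[0,0,-0.5],[0,0,0],1],[[0,0,-1.5],[0,0,0],1],[[0,0,-3],[0,0,0],1],[[0,0,-5],[0,0,0],1],[[0,0,-6.5],[0,0,0],1],[[0,0,-7],[0,0,0],1],[[0,0,-7],[0,0,0],1]]'

```text
t: 22.08
eef_pos: [0.5958, 0.2501, 0.2671]
tool_rot: [-0.0, 0.999, 0.036, 0.001]
contact_force: [0.3, -0.0, -0.2]
gripper_width: 0.993
```

```bash
python3 look.py i 0.044
```

```text
22.075 [0.59577947 0.25012695 0.26713139] [-0.84  0.5   0.48  1.69 -0.27  1.02 -0.19]
pink [247.85582468 161.72318339] ((594.079833984375, 257.1517028808594), (77.32593536376953, 62.039886474609375), 12.795181274414062)
pink [231.89426877 310.22233202] ((584.8334350585938, 86.14163970947266), (45.843929290771484, 46.52545928955078), 44.607704162597656)
top: row0 x= 0.895779465424718 col0 y= 0.5501269535560718
```

View pics/w_i.png

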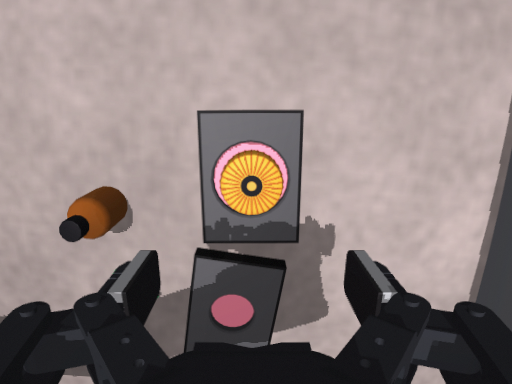

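```bash
python3 - <<'E'
from h import *
import pickle
o,c=pickle.load(open('w_i.pkl','rb'))
print(back(c,[251.5,185.5],.044,o)[0])
plan([.449,.0818,.19],-32.3)
E
```

```text
[0.59680438 0.25082833 0.044     ]
t 22.12 pos [0.5952 0.2501 0.2658] q7 -0.19 shift [-6.32  6.29  3.04] rot [2.000e-03 5.000e-03 3.647e+00] rows>= 4
```

>>> apply_moves --moves '[[[-0.6,0.6,0.2],[0,0,0.3],1],[[-1.8,1.8,0.6],[0,0,0.9],1],[[-3.2,3.2,1.2],[0,0,1.8],1],[[-4.6,4.6,1.9],[0,0,2.6],1],[[-5.8,5.8,2.6],[0,0,3.3],1],[[-6.3,6.3,3],[0,0,3.65],1],[[-6.3,6.3,3],[0,0,3.65],1],[[-6.3,6.3,3],[0,0,3.65],1]]'

```text
t: 23.12
eef_pos: [0.4507, 0.0823, 0.1913]
tool_rot: [0.0, 0.961, -0.277, 0.0]
contact_force: [0.1, 0.4, -0.1]
gripper_width: 0.997
```

```bash
python3 look.py j 0.038; python3 - <<'E'
from h import *
import pickle
o,c=pickle.load(open('w_j.pkl','rb'))
t=top(c,.038,.38,.52,0.01,.16,.25,o);cv2.imwrite("pics/cn.png",t[:,:,::-1])
t=top(c,.010,.38,.52,0.01,.16,.25,o);a=t.astype(int);g=((a[...,1]-a[...,0]>25)&(a[...,1]-a[...,2]>15)).astype(np.uint8)
k,l,s,cc=cv2.connectedComponentsWithStats(g);m=cv2.morphologyEx((l==1+s[1:,4].argmax()).astype(np.uint8),cv2.MORPH_CLOSE,np.ones((61,61)))
pts=np.argwhere(m>0);print(cv2.minAreaRect(np.c_[520-.25*pts[:,0],160-.25*pts[:,1]].astype(np.float32)))
plan([.449,.0818,.0895],-32.3)
E
```

```text
23.125 [0.45067617 0.08232851 0.19131578] [-0.87  0.33  0.66  2.2  -0.31  0.7  -0.56]
pink [395.1576507 102.8      ] ((586.4043579101562, 87.7842025756836), (49.287567138671875, 49.73408508300781), 16.816299438476562)
pink [484.76721448 249.01747452] ((613.7399291992188, -79.62223052978516), (73.68707275390625, 90.1330337524414), 6.165066719055176)
top: row0 x= 0.750676166406284 col0 y= 0.3823285095512189
((449.5111999511719, 81.36334228515625), (80.51748657226562, 60.54481887817383), 57.80426788330078)
t 23.18 pos [0.4509 0.0825 0.1915] q7 -0.56 shift [-0.05  0.07  4.08] rot [-0.002 -0.004  0.009] rows>= 2
```

View pics/w_j.png

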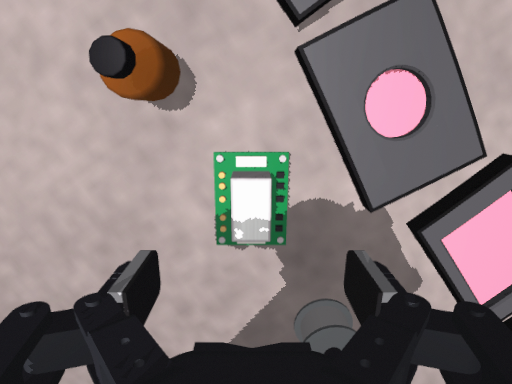

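View pics/cn.png

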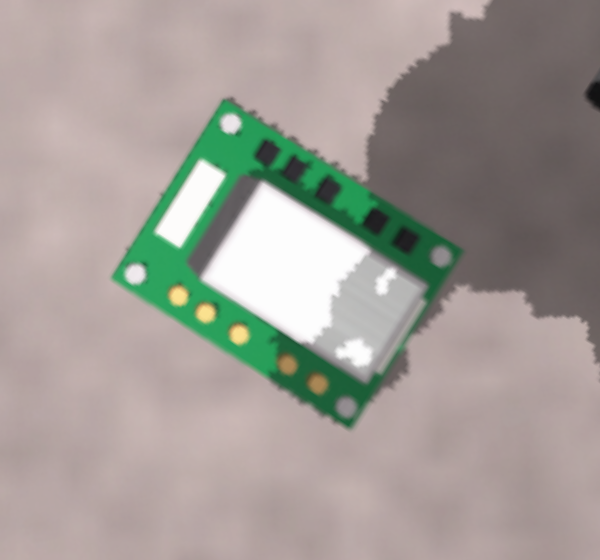

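>>> apply_moves --moves '[[[0,0.05,0.8],[0,0,0],1],[[-0.02,0.07,1.8],[0,0,0],1],[[-0.02,0.07,2.8],[0,0,0],1],[[-0.02,0.07,3.6],[0,0,0],1],[[-0.02,0.07,4.05],[0,0,0],1],[[-0.02,0.07,4.05],[0,0,0],1],[[-0.02,0.07,4.05],[0,0,0],-1],[[-0.02,0.07,4.05],[0,0,0],-1],[[-0.02,0.07,4.05],[0,0,0],-1],[[-0.02,0.07,4.05],[0,0,0],-1],[[-0.02,0.07,4.05],[0,0,0],-1],[[-0.02,0.07,4.05],[0,0,0],-1],[[-0.02,0.07,4.05],[0,0,0],-1],[[-0.02,0.07,4.05],[0,0,0],-1]]' --force 50

```text
t: 24.92
eef_pos: [0.4491, 0.0805, 0.0908]
tool_rot: [-0.0, 0.96, -0.278, 0.0]
contact_force: [-1.9, -0.3, 5.1]
gripper_width: 0.336
```

>>> apply_moves --moves '[[[0,0,-0.5],[0,0,0],-1],[[0,0,-1.5],[0,0,0],-1],[[0,0,-2.8],[0,0,0],-1],[[0,0,-4],[0,0,0],-1],[[0,0,-5],[0,0,0],-1],[[0,0,-5.4],[0,0,0],-1],[[0,0,-5.4],[0,0,0],-1]]'

```text
t: 25.8
eef_pos: [0.4487, 0.0806, 0.2255]
tool_rot: [-0.001, 0.961, -0.278, 0.0]
contact_force: [-0.5, 1.2, -1.3]
gripper_width: 0.339
```

```bash
python3 - <<'E'
from h import *
print(get_obs()["gripper_width"])
plan([.6137,-.0796,.225],6.2)
E
```

```text
0.338776103868485
t 25.8 pos [0.4487 0.0806 0.2255] q7 -0.61 shift [9.   1.89 0.02] rot [-7.000e-03 -3.000e-03 -3.851e+00] rows>= 4
```

>>> apply_moves --moves '[[[0.6,0.1,0],[0,0,-0.25],-1],[[1.8,0.4,0],[0,0,-0.75],-1],[[3.2,0.7,0],[0,0,-1.35],-1],[[4.7,1,0],[0,0,-2],-1],[[6.2,1.3,0],[0,0,-2.65],-1],[[7.6,1.6,0],[0,0,-3.25],-1],[[8.6,1.8,0],[0,0,-3.7],-1],[[9,1.89,0],[0,0,-3.85],-1],[[9,1.89,0],[0,0,-3.85],-1],[[9,1.89,0],[0,0,-3.85],-1]]'

```text
t: 27.05
eef_pos: [0.6127, -0.0787, 0.2246]
tool_rot: [-0.0, 0.999, 0.054, -0.001]
contact_force: [0.2, -0.1, -0.9]
gripper_width: 0.337
```

```bash
python3 look.py k 0.02; python3 - <<'E'
from h import *
plan([.6137,-.0796,.102],6.2)
E
```

```text
27.05 [ 0.61271698 -0.0787458   0.22457927] [-0.36  0.51  0.52  1.8  -0.31  0.92  0.41]
pink [240.11666667   6.11666667] ((586.6524658203125, 71.74729919433594), (45.727272033691406, 12.487394332885742), 5.914158344268799)
pink [251.457277   154.36244131] ((609.6016235351562, -47.352638244628906), (76.20907592773438, 34.288570404052734), 6.225162982940674)
top: row0 x= 0.9127169822608971 col0 y= 0.22125420318063777
t 27.1 pos [ 0.6128 -0.0787  0.2248] q7 0.41 shift [0.04 0.04 4.91] rot [-0.005  0.006  0.   ] rows>= 2
```

View pics/w_k.png

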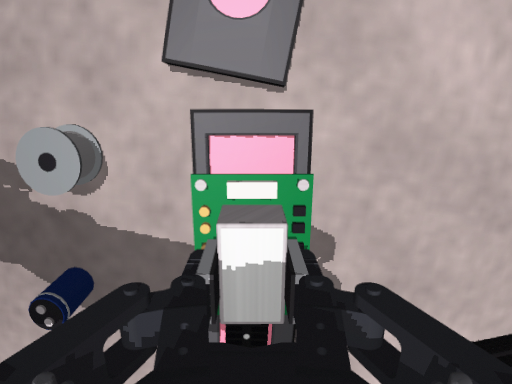

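```bash
python3 - <<'E'
from h import *
import pickle
o,c=pickle.load(open('w_k.pkl','rb'))
p=back(c,[[201,185],[303.5,185]],.144,o);print(p)
e=back(c,[[192,174.5],[312,174.5]],.144,o);print(e, np.linalg.norm(e[1]-e[0]));m=e.mean(0)
a=np.radians(96.2);print("board centre",m[:2]-.04*np.array([np.cos(a),np.sin(a)]),"tcp",o["eef_pos"])
plan([.6133,-.0788,.102],6.2)
E
```

```text
[[ 0.58533001 -0.04634027  0.144     ]
 [ 0.63510931 -0.04090577  0.144     ]]
[[ 0.58062812 -0.04158677  0.144     ]
 [ 0.63842916 -0.03528065  0.144     ]] 0.058144024192811096
board centre [ 0.61384862 -0.07819974] tcp [ 0.61271698 -0.0787458   0.22457927]
t 27.1 pos [ 0.6128 -0.0787  0.2248] q7 0.41 shift [0.02 0.01 4.91] rot [-0.005  0.006  0.   ] rows>= 2
```

>>> apply_moves --moves '[[[0,0.02,0.8],[0,0,0],-1],[[0,0.02,2],[0,0,0],-1],[[0,0.02,3.2],[0,0,0],-1],[[0,0.02,4.1],[0,0,0],-1],[[0,0.02,4.6],[0,0,0],-1],[[0,0.02,4.85],[0,0,0],-1],[[0,0.02,4.85],[0,0,0],-1],[[0,0.02,4.85],[0,0,0],-1]]'

```text
t: 28.1
eef_pos: [0.6141, -0.0805, 0.1047]
tool_rot: [0.0, 0.999, 0.054, 0.001]
contact_force: [0.3, 0.4, -0.9]
gripper_width: 0.336
```

>>> apply_moves --moves '[[[0,-0.04,0.05],[0,0,0],-1],[[0,-0.04,0.1],[0,0,0],-1],[[0,-0.04,0.1],[0,0,0],-1]]'

```text
t: 28.48
eef_pos: [0.6134, -0.0793, 0.1014]
tool_rot: [-0.0, 0.999, 0.054, -0.0]
contact_force: [-0.1, -0.7, -1.4]
gripper_width: 0.338
```

>>> apply_moves --moves '[[[0,0,0.03],[0,0,0],-1],[[0,0,0.03],[0,0,0],-1]]'

```text
t: 28.72
eef_pos: [0.6135, -0.0794, 0.1009]
tool_rot: [-0.0, 0.999, 0.054, 0.0]
contact_force: [-0.9, 0.4, 1.3]
gripper_width: 0.338
```

Contact; release slowly.

>>> apply_moves --moves '[[[0,0,0],[0,0,0],-0.2],[[0,0,0],[0,0,0],0],[[0,0,0],[0,0,0],0.2],[[0,0,0],[0,0,0],0.5],[[0,0,-0.5],[0,0,0],0.8],[[0,0,-1.5],[0,0,0],1],[[0,0,-3],[0,0,0],1],[[0,0,-5],[0,0,0],1],[[0,0,-6.5],[0,0,0],1],[[0,0,-7],[0,0,0],1],[[0,0,-7],[0,0,0],1]]'

```text
t: 30.1
eef_pos: [0.6136, -0.0794, 0.2762]
tool_rot: [-0.0, 0.999, 0.054, 0.001]
contact_force: [-0.0, 0.1, -0.5]
gripper_width: 0.999
```

```bash
python3 look.py l 0.02; python3 - <<'E'
from h import *
plan([.4375,-.204,.22],6.2)
E
```

```text
30.1 [ 0.61355014 -0.07936123  0.27622806] [-0.38  0.45  0.56  1.75 -0.28  1.01  0.38]
pink [257.09100529 176.77460317] ((612.7222290039062, -77.18440246582031), (76.27609252929688, 94.80974578857422), 6.232791900634766)
pink [242.69221411 299.79683698] ((624.065185546875, -245.7844696044922), (55.89877700805664, 110.69405364990234), 4.372809886932373)
top: row0 x= 0.9135501410374955 col0 y= 0.22063876896911805
t 30.15 pos [ 0.613  -0.0791  0.2749] q7 0.38 shift [-7.51  4.21  2.2 ] rot [-0.002  0.005 -0.002] rows>= 4
```

View pics/w_l.png

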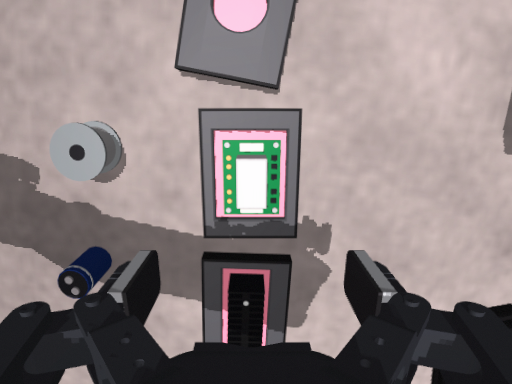

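>>> apply_moves --moves '[[[-0.7,0.4,0],[0,0,0],1],[[-2.1,1.2,0.3],[0,0,0],1],[[-3.8,2.1,0.8],[0,0,0],1],[[-5.5,3.1,1.4],[0,0,0],1],[[-6.9,3.9,1.9],[0,0,0],1],[[-7.5,4.2,2.2],[0,0,0],1],[[-7.5,4.2,2.2],[0,0,0],1],[[-7.5,4.2,2.2],[0,0,0],1]]'

```text
t: 31.15
eef_pos: [0.4396, -0.2032, 0.2208]
tool_rot: [0.0, 0.999, 0.055, 0.0]
contact_force: [0.5, 0.0, 0.5]
gripper_width: 1.0
```

```bash
python3 look.py m 0.062; python3 - <<'E'
from h import *
import pickle
o,c=pickle.load(open('w_m.pkl','rb'))
t=top(c,.06,.38,.50,-.27,-.14,.25,o);cv2.imwrite("pics/cp2.png",t[:,:,::-1])
plan([.4375,-.204,.092],6.2)
E
```

```text
31.15 [ 0.43964836 -0.20321033  0.22084328] [-0.2   0.31  0.6   2.11 -0.24  0.79  0.66]
pink [449.1623439   65.55235351] ((614.6798706054688, -77.24523162841797), (72.20347595214844, 96.12483978271484), 6.19446325302124)
pink [424.99812207 223.90516432] ((625.104736328125, -238.0252227783203), (51.4815788269043, 100.27299499511719), 3.3770883083343506)
top: row0 x= 0.7396483639257221 col0 y= 0.09678966987430082
t 31.2 pos [ 0.4398 -0.2031  0.2209] q7 0.66 shift [-0.1   0.02  5.16] rot [ 0.002 -0.006  0.009] rows>= 3
```

View pics/w_m.png

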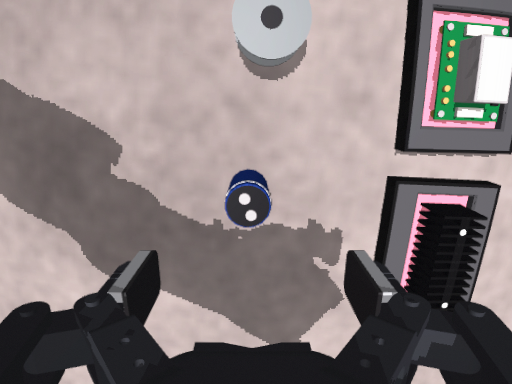

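View pics/cp2.png

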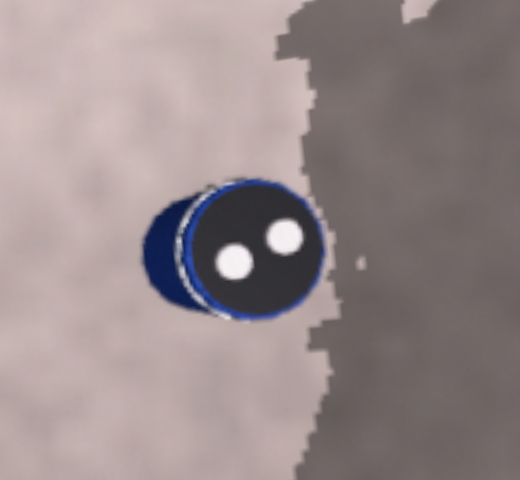

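>>> apply_moves --moves '[[[-0.05,0.02,0.8],[0,0,0],1],[[-0.09,0.02,2],[0,0,0],1],[[-0.09,0.02,3.2],[0,0,0],1],[[-0.09,0.02,4.3],[0,0,0],1],[[-0.09,0.02,5],[0,0,0],1],[[-0.09,0.02,5.16],[0,0,0],1],[[-0.09,0.02,5.16],[0,0,0],1],[[-0.09,0.02,5.16],[0,0,0],-1],[[-0.09,0.02,5.16],[0,0,0],-1],[[-0.09,0.02,5.16],[0,0,0],-1],[[-0.09,0.02,5.16],[0,0,0],-1],[[-0.09,0.02,5.16],[0,0,0],-1],[[-0.09,0.02,5.16],[0,0,0],-1],[[-0.09,0.02,5.16],[0,0,0],-1]]' --force 50

```text
t: 32.95
eef_pos: [0.4364, -0.2048, 0.0922]
tool_rot: [-0.0, 0.999, 0.054, 0.0]
contact_force: [-0.9, 1.3, 4.9]
gripper_width: 0.407
```

>>> apply_moves --moves '[[[0,0,-0.5],[0,0,0],-1],[[0,0,-1.5],[0,0,0],-1],[[0,0,-2.8],[0,0,0],-1],[[0,0,-4.2],[0,0,0],-1],[[0,0,-5.3],[0,0,0],-1],[[0,0,-5.8],[0,0,0],-1],[[0,0,-5.8],[0,0,0],-1]]'

```text
t: 33.83
eef_pos: [0.4363, -0.2046, 0.2372]
tool_rot: [-0.0, 0.999, 0.054, 0.001]
contact_force: [-0.5, 0.7, -2.0]
gripper_width: 0.409
```

```bash
python3 - <<'E'
from h import *
print(get_obs()["gripper_width"])
plan([.586,.0878,.237],6.2)
E
```

```text
0.40894016424653257
t 33.83 pos [ 0.4363 -0.2046  0.2372] q7 0.65 shift [  7.21 -10.98   0.02] rot [-0.    -0.009 -0.002] rows>= 6
```

>>> apply_moves --moves '[[[0.4,-0.6,0],[0,0,0],-1],[[1.2,-1.8,0],[0,0,0],-1],[[2.2,-3.3,0],[0,0,0],-1],[[3.2,-4.9,0],[0,0,0],-1],[[4.2,-6.5,0],[0,0,0],-1],[[5.2,-8,0],[0,0,0],-1],[[6.2,-9.4,0],[0,0,0],-1],[[6.9,-10.5,0],[0,0,0],-1],[[7.2,-11,0],[0,0,0],-1],[[7.2,-11,0],[0,0,0],-1],[[7.2,-11,0],[0,0,0],-1]]'

```text
t: 35.2
eef_pos: [0.5849, 0.0861, 0.2363]
tool_rot: [0.0, 0.999, 0.053, -0.001]
contact_force: [-0.1, 0.1, -1.1]
gripper_width: 0.409
```

```bash
python3 look.py n 0.02; python3 - <<'E'
from h import *
plan([.586,.0878,.104],6.2)
E
```

```text
35.2 [0.58488496 0.08606707 0.23629825] [-0.65  0.45  0.52  1.85 -0.28  0.91  0.11]
pink [289.18249258  32.40356083] ((603.9337768554688, 230.82192993164062), (67.47612762451172, 31.537839889526367), 14.530665397644043)
top: row0 x= 0.8848849563001449 col0 y= 0.38606706522878576
t 35.25 pos [0.585  0.086  0.2365] q7 0.11 shift [ 0.05 -0.07  5.3 ] rot [ 0.003  0.004 -0.018] rows>= 3
```

View pics/w_n.png

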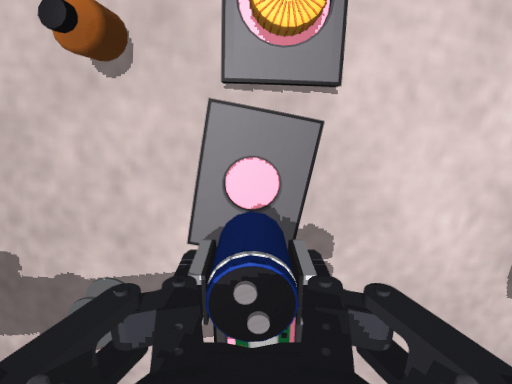

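```bash
python3 - <<'E'
from h import *
import pickle
o,c=pickle.load(open('w_n.pkl','rb'))
print(back(c,[252.,183.5],.01,o),back(c,[[225,184],[279,184],[252,157.5]],.01,o)[:,:2])
print(back(c,[252,298],.2041,o)[0]-o["eef_pos"])
t=top(c,.01,.53,.65,.02,.15,.25,o);cv2.imwrite("pics/pn.png",t[:,:,::-1])
E
```

```text
[[0.5857948  0.08759462 0.01      ]] [[0.5600673  0.084367  ]
 [0.61161741 0.0898598 ]
 [0.58314617 0.11250676]]
[ 0.00087547  0.0037906  -0.03219825]
```

View pics/pn.png

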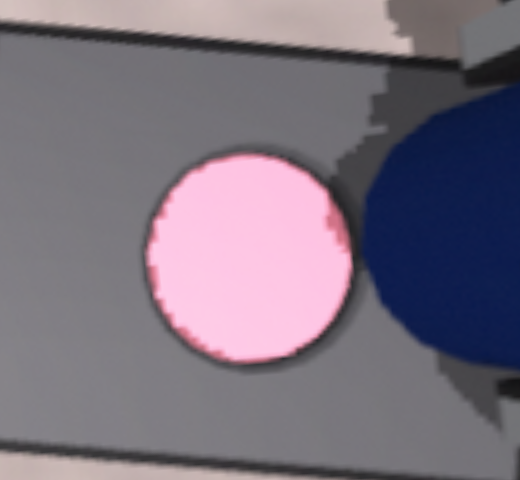

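>>> apply_moves --moves '[[[0.02,0,0.8],[0,0,0],-1],[[0.02,0,2],[0,0,0],-1],[[0.02,0,3.3],[0,0,0],-1],[[0.02,0,4.4],[0,0,0],-1],[[0.02,0,5],[0,0,0],-1],[[0.02,0,5.25],[0,0,0],-1],[[0.02,0,5.25],[0,0,0],-1],[[0.02,0,5.25],[0,0,0],-1]]'

```text
t: 36.25
eef_pos: [0.5867, 0.0881, 0.1063]
tool_rot: [-0.0, 0.999, 0.054, 0.001]
contact_force: [-0.6, 0.1, -1.5]
gripper_width: 0.412
```

>>> apply_moves --moves '[[[0,0.05,0.05],[0,0,0],-1],[[0,0.05,0.09],[0,0,0],-1],[[0,0.05,0.09],[0,0,0],-1]]'

```text
t: 36.62
eef_pos: [0.5862, 0.0869, 0.1032]
tool_rot: [-0.0, 0.999, 0.054, -0.0]
contact_force: [-1.4, 1.1, -0.7]
gripper_width: 0.41
```

>>> apply_moves --moves '[[[0,0,0.04],[0,0,0],-1],[[0,0,0.04],[0,0,0],-1]]'

```text
t: 36.88
eef_pos: [0.5862, 0.0869, 0.1023]
tool_rot: [-0.0, 0.999, 0.054, 0.0]
contact_force: [-0.4, -0.1, 1.9]
gripper_width: 0.408
```

Contact; release and go back up.

>>> apply_moves --moves '[[[0,0,0],[0,0,0],-0.1],[[0,0,0],[0,0,0],0.1],[[0,0,0],[0,0,0],0.4],[[0,0,0],[0,0,0],0.8],[[0,0,0],[0,0,0],1],[[0,0,-0.5],[0,0,0],1],[[0,0,-1.5],[0,0,0],1],[[0,0,-3],[0,0,0],1],[[0,0,-5],[0,0,0],1],[[0,0,-7],[0,0,0],1],[[0,0,-8],[0,0,0],1],[[0,0,-8],[0,0,0],1],[[0,0,-8],[0,0,0],1]]'

```text
t: 38.5
eef_pos: [0.5856, 0.0869, 0.3016]
tool_rot: [-0.0, 0.999, 0.054, -0.001]
contact_force: [-0.5, 0.4, -0.5]
gripper_width: 1.0
```

```bash
python3 look.py p 0.02; python3 - <<'E'
from h import *
for n,(r0,r1,c0,c1) in dict(side=(100,330,180,380),scene=(90,320,120,420)).items():
    c=read_camera(n);cv2.imwrite(f"pics/{n}9.png",cv2.resize(c["color"][r0:r1,c0:c1],None,fx=2.6,fy=2.6)[:,:,::-1])
E
```

```text
38.5 [0.58559415 0.08686718 0.30163589] [-0.68  0.38  0.56  1.79 -0.23  1.04  0.07]
pink [280.27012522  42.33273703] ((595.007568359375, 239.55856323242188), (51.936668395996094, 77.48612976074219), 86.97356414794922)
pink [248.95357834 162.19729207] ((583.8331298828125, 94.0335693359375), (51.62338638305664, 37.59217071533203), 14.099114418029785)
pink [254.87706856 287.45508274] ((612.87109375, -78.77424621582031), (76.3153076171875, 90.32321166992188), 6.179610729217529)
top: row0 x= 0.8855941517553667 col0 y= 0.3868671840722587
```

View pics/w_p.png

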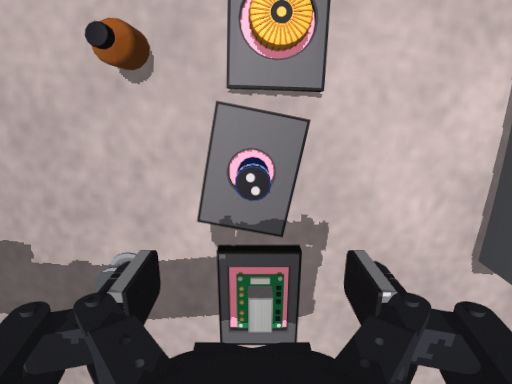

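View pics/side9.png

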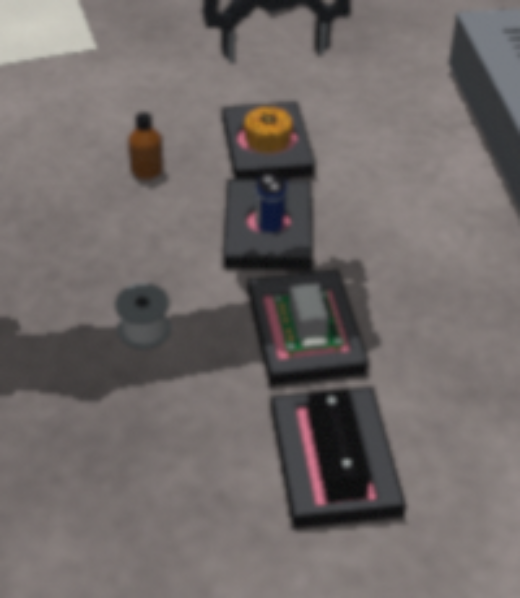

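View pics/scene9.png

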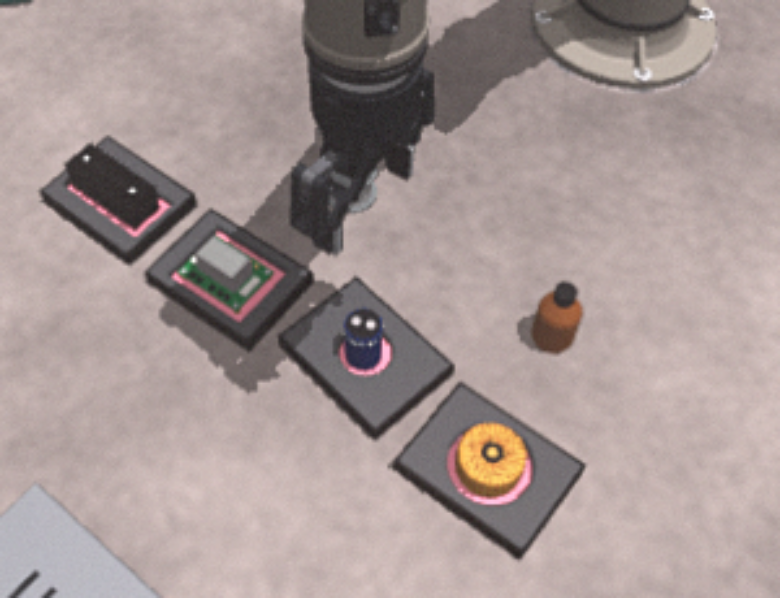

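```bash
python3 - <<'E'
from h import *
import pickle
o,c=pickle.load(open('w_p.pkl','rb'))
print("cap",back(c,[253,182],.07,o)[0],"tf",back(c,[282,12],.044,o)[0])
print("board can",back(c,[260.5,307],.048,o)[0])
c2=read_camera("scene")
for n,z in(("flux_bottle",.042),("solder_reel",.021)):
    for d in look_for("scene",n)[:1]: p=d["pixel"];print(n,d["conf"],np.round(p),back(c2,[p[1],p[0]],z)[0])
hand_in()
E
```

```text
cap [0.58744222 0.08896562 0.07      ] tf [0.59743585 0.25007314 0.044     ]
board can [ 0.61351944 -0.0664628   0.048     ]
flux_bottle 0.6 [213. 334.] [0.44326216 0.20767743 0.042     ]
solder_reel 0.62 [169. 259.] [ 0.4547653 -0.0358971  0.021    ]
the job is handed in; nothing more can be done
```

I put the four spares into their own trays, each lowered until the wrist force showed contact and then released, and handed the job in at about 38.6 s. No verdict was reported.

The final wrist, side and scene pictures show all four upright on the pink foam, with the gripper clear above.

| Spare | Distance from cut-out centre | Measured from |
|---|---|---|
| Transformer | about 1–2 mm | last wrist picture |
| Capacitor | about 2 mm | last wrist picture |
| Heatsink | about 2–3 mm | picture taken right after release |
| Circuit board | looked centred; TCP released within about 1 mm of the target | picture taken right after release |

Two of my last numbers disagreed with this:
- **Circuit board:** a rough reading of the can in the last wrist picture was about 12 mm off in y. The can was cut off there by the gripper body. I trusted the earlier clear view, and in the last picture the board shows pink on the sides that can be seen.
- **Solder reel:** a detector reading in the scene camera was about 3.5 cm from where it stood. The gripper mostly hid the reel in that picture. The side picture shows it standing upright with nothing apparently moved, and the arm never went near it. The flux bottle also appears where it was.

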